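Shut and lock the access panel of the grow-light control box

ROBOT

A 6-joint arm with a two-finger parallel gripper is mounted at the origin on the work surface. World frame = base frame: x ahead of the robot, y to its left, z up, the work surface at z = 0. Lengths are in m, angles in rad, forces in N, time in s.
With the tool pointing down it reaches from about 0.35 to 1 m from the base axis. Payload 7.1 kg.
Tool frame: the origin (TCP) lies midway between the tips of the shut fingers; the grasp point (between the pads) lies 19 mm behind it; z points along the fingers, y is the direction in which the jaws open and shut (so a half turn about z gives the same grasp; the last joint's range is limited). The gripper opens to 85 mm and grips with 20 to 120 N. Pads are 22 mm wide; open, the fingers measure 114 mm over their backs; the gripper's body (76 mm by 85 mm) begins 54 mm behind the grasp point. The pads swing forward as they close: fully open they stand 13 mm farther back than shut.
Start: joints at [-1.151, 0.423, 1.63, -0, 1.089, -0.019], TCP at [0.266, -0.566, 0.204] pointing down, gripper open.
Joint ranges: [-3, 3], [-0.9, 2.11], [0.09, 2.58], [-1.31, 4.45], [0.11, 2.69], [-2.54, 2.54]. Speed limits (rad/s): [2.39, 2.39, 3.01, 3.14, 3.14, 3.14].

INTERFACE

Orientations are given as a unit quaternion [x, y, z, w].
In Python, from bench import arm gives the robot as it stands.
- The arm moves only by the tool move_arm, never from a script. Its argument "increments" is a list of rows, each a list of 5 numbers: the opening, from 0 (shut) to 1 (fully open), then the shift along the tool's x, y, z in cm, then the turn about the tool's z in rad. In form: [[jaw, dx, dy, dz, roll], ...]. A call has 1 to 20 rows; each row is the pose to reach, as a shift and turn from the pose measured when the call began, along the tool's axes at that moment; what a row does not reach only later rows make up. A row lasts 1/8 s, in which the tool goes at most 62.5 mm and 10.7 degrees, less where a joint would pass 70% of its speed; a pose out of reach is approached as far as the arm can. A call with a gripper value outside its range is refused whole. The fingers move at their own pace and stop on an object; the grip force is fixed at half the most. Time passes only in rows, so rows that repeat a pose let the fingers close. It gives the time, the measured TCP pose, the force and the opening at its end, in the units of the state.
- arm.read_state(): the state, without advancing time (a new reading comes with each control period).
- arm.capture(name): name is "scene" or "side" or "wrist"; returns a dict with "pixels" (420x560x3 uint8, blue, green, red), "vertical_fov" (degrees; the focal length in pixels is half the picture's height over the tangent of half this angle, whatever the lens; pixels are square), "cx", "cy" (the principal point, pixels), "k1" (the pictures are not rectified: a ray, as slopes to the right and down, at radius r is drawn at 1 + k1 r^2 times it, then the intrinsics apply), "origin" and "attitude" of the camera in the world. Camera axes: x right, y up, looking along -z (the intrinsics and any distortion apply to the point x, -y, -z); pixel columns grow to the right and rows downward; lengths in m; the calibration is good to about 2 mm. A picture is of the moment at which its call begins. There is no depth.
- arm.close_job(): hands the job in, once; it reports no verdict.
Trained networks look in a picture, given as the dict that the camera call returned (one of the last four; its "shot" number tells which), for a name from the list of things; names that differ only in an ending like _2 or _b are one class to them, and where a whole thing is asked for, a point or a joint stands for the part that bears it (a point fixed in the world has none). Each returns a list of dicts, best first, with "conf" (0 to 1); they miss things now and then, are a little off and sometimes report something else, mostly with a low value. They report only what shows in the picture. A call takes as long as a camera call.
- arm.boxes_of(picture, query): "pixel" ([column, row] in pixels, amid what is visible of it).
- arm.landmark_of(picture, query): "pixel" ([column, row] in pixels: a listed point, or the origin of a listed thing).
The state is a dict: "clock": time; "joints": joint angles; "joint_velocities": joint speeds; "tau": joint torques, N m; "eef_pos": TCP position; "orientation": TCP orientation; "force": force on the tool from outside, world axes, zero at the start; "ft_torque": the same for the moment, N m; "width": finger opening in m.
Only numpy, scipy, OpenCV 4.12 (cv2) and the standard library are available. Lean on these libraries where they do the work, as an engineer would, in place of code of your own. Each camera call takes 0.05 s, during which the arm holds its last target. There are 200 camera calls.

TASK

The access panel on top of the grow-light control box is standing ajar. With the fingertips, lifting nothing, push the panel down until it is fully shut; then set a fingertip in the slot of the big round fastener on the panel and turn it clockwise, seen from above, until it comes up against its quarter-turn stop with its tongue under the keeper, so that the panel is locked. Leave the flower pot, the jar and the dibber where they stand and finish with the hand clear.

Things in the scene. Friction and masses are not known exactly. Their poses are not given: they have to be found in the camera images.
- control_box: Grey plastic case 240 (x) by 260 (y) by 85 mm high, screwed to the bench. Origin: centre of its underside; x points from its front (robot side) to its back, y to its left, z up. The panel on top (244 x 264 x 10 mm) is hinged at the case's top back edge, along y at x = 120, z = 85 mm; shut, its top face is 95 mm above the bench.
- keeper (a point): Under the lip of the steel keeper in the middle of the case's front wall, at x = -150, y = 0, z = 100 mm of the control box. The keeper is 44 mm wide (y), spans x = -165 to -120 mm and is 110 mm high. The tongue of the fastener lies under its lip when locked.
- panel (a joint): Hinge of the access panel, rad: 0 = fully shut (solid stop), positive = front edge raised; starts 0.15 to 0.35. The hinge is stiff: the panel stays where it is left and takes about 4 N downward near its front edge to close.
- panel_corner (a point): Point on the panel's top face near its front left corner, 27 mm from the front edge and 37 mm from the left edge: a clear place to press. It moves with the panel, z out of the top face. Panel shut, it lies at x = -95, y = 95, z = 95 mm of the control box.
- cam (a joint): Turn of the fastener, rad: 0 = unlocked, slot along the box's y, tongue to the box's right (-y); grows clockwise seen from above; solid stop at 1.571 = locked, slot along the box's x, tongue to its front. Starts 0 to 0.3. Stiff: about 4 N at 40 mm from the axis; stays where it is left.
- slot (a point): Centre of the floor of the fastener's slot, on its turning axis; panel shut: x = -30, y = 0, z = 99 mm of the control box. The fastener is a disc 120 mm across (two bare aluminium half-moons on a black plate), top 16 mm above this floor. The slot, 38 mm wide and 16 mm deep, runs right across it along this point's y axis, open at both ends. z points up out of the slot. Turns with the fastener.
- tongue (a point): Tip of the fastener's flat steel tongue, 22 mm wide and 4 mm thick, which sticks out from under the disc along point slot's -y axis to 118 mm from the turning axis. Push in the slot 35 to 45 mm from the axis; with play between finger and slot walls the finger must go a little beyond the quarter turn.
- pot: Terracotta flower pot, loose, 72 mm across, 65 mm high, upright; origin at the centre of its underside. To be left alone.
- jar: Closed glass seed jar, loose, 68 mm across, 100 mm high, upright; origin at the centre of its underside. To be left alone.
- dibber: Wooden T-handled dibber lying on the bench, loose, 22 mm thick: shaft 162 mm long along its x, cross handle 92 mm wide at its -x end; origin under its middle. To be left alone.

How it is judged:
On the way, in this order (a step that is already met when the one before it is completed fails the run):
1. the panel is pushed fully shut (within 0.03 rad) while the fastener is still unlocked (value of joint panel below 0.03 rad and value of joint cam below 0.5 rad), for 0.2 s.
2. a fingertip down in the fastener's slot is turning it (past 0.6 rad) (value of joint cam above 0.6 rad and horizontal distance between the grasp point and slot below 0.08 m and z of the grasp point in the frame of slot below 0.036 m and contact force between the fingers and control_box above 0.5 N), for 0.1 s.
3. the fastener is turned to its locked stop (past 1.45 rad) with the panel shut (value of joint panel below 0.03 rad and value of joint cam above 1.45 rad), for 0.2 s.
At the end, for the whole second after the job is handed in: The panel is fully shut (hinge below 0.03 rad), the fastener is at its locked stop (above 1.45 of 1.571 rad) and at rest, and pot, jar and dibber are within 30 mm of where they stood (all of step 3 and velocity of joint cam between -0.05 and 0.05 rad/s and distance of each of pot, jar, dibber from where it was at the start of the episode below 0.03 m); the robot touches nothing.
It fails at once if the panel is lifted or carried further open (past 0.42 rad) instead of being pushed shut (value of joint panel above 0.42 rad).
It fails at once if the fastener is turned towards locked (past 0.6 rad) while the panel is still open (value of joint panel above 0.06 rad and value of joint cam above 0.6 rad).
It fails at once if the pot is knocked, lifted or carried (moved 30 mm or more) (distance of pot from where it was at the start of the episode above 0.03 m).
It fails at once if the jar is knocked, lifted or carried (moved 30 mm or more) (distance of jar from where it was at the start of the episode above 0.03 m).
It fails at once if the dibber is knocked, lifted or carried (moved 30 mm or more) (distance of dibber from where it was at the start of the episode above 0.03 m).
It also fails if it takes over 48 s, if anything falls off the work surface, if the arm or the gripper's body presses on something with over 40 N, if the wrist force passes 120 N, or if a joint passes its speed limit or range.

## Working session

There is one attempt and no reset: what is moved stays moved. The work goes in short steps, Python scripts to look and compute and a tool call to move; the robot and the scene stay as the last step left them, time stands still between calls to the robot, and variables do not carry over. Pictures are saved under pics/ and viewed, about 8 in all and at most 12, crops included, and the job is handed in when it is done.

Besides the shell and the picture viewer there is one more tool, called after ">>>" by a JSON object that holds its "method" and its "body", one argument or row to a line. move_arm: Moves the arm, as the interface text tells. Its arguments: {"type":"object","properties":{"increments":{"type":"array"}},"required":["increments"]}

```bash
ls; mkdir -p pics; cat > h.py <<'E'
from bench import arm
import numpy as np, cv2
from scipy.spatial.transform import Rotation as R
def rot(a):
    a=np.array(a,float)
    return a if a.shape==(3,3) else R.from_quat(a).as_matrix()
def K(p):
    f=p["pixels"].shape[0]/2/np.tan(np.radians(p["vertical_fov"])/2)
    return np.array([[f,0,p["cx"]],[0,f,p["cy"]],[0,0,1]])
def ray(p,px):
    d=np.array([p["k1"],0,0,0,0.])
    u=cv2.undistortPoints(np.array([[px]],float),K(p),d)[0,0]
    v=rot(p["attitude"])@np.array([u[0],-u[1],-1]); return np.array(p["origin"],float),v/np.linalg.norm(v)
def proj(p,X):
    c=(np.atleast_2d(X)-np.array(p["origin"]))@rot(p["attitude"])
    c=c*[1,-1,-1]
    return cv2.projectPoints(c.reshape(-1,1,3),np.zeros(3),np.zeros(3),K(p),np.array([p["k1"],0,0,0,0.]))[0][:,0]
def onz(p,px,z):
    o,v=ray(p,px); return o+v*(z-o[2])/v[2]
def tri(rs):
    A=0;b=0
    for o,v in rs:
        M=np.eye(3)-np.outer(v,v);A=A+M;b=b+M@o
    X=np.linalg.solve(A,b); return X,[np.linalg.norm((np.eye(3)-np.outer(v,v))@(X-o)) for o,v in rs]
E
python3 - <<'E'
from h import *
np.set_printoptions(precision=4,suppress=True)
P={}
for n in("scene","side"):
    p=arm.capture(n);P[n]=p;cv2.imwrite(f"pics/{n}0.png",p["pixels"]);print(n,p["origin"],p["attitude"],p["vertical_fov"],p["k1"])
for q in "control_box keeper panel_corner slot tongue pot jar dibber".split():
    rs=[]
    for n,p in P.items():
        l=arm.landmark_of(p,q)
        if l: print(q,n,[(np.round(a["pixel"],1),round(a["conf"],2)) for a in l[:2]]); rs.append(ray(p,l[0]["pixel"]))
    if len(rs)==2: print("   tri",*tri(rs))
print(arm.read_state())
E
```

```text
pics
scene [1.1587 0.3721 0.8119] [0.1752 0.2863 0.8046 0.4898] 52.681988835346004 -0.005949918400058531
side [ 0.2796 -0.6323  0.8438] [ 0.3863 -0.0819 -0.1835  0.9002] 44.908777503793814 0.03262075233606555
control_box scene [(array([286.7, 221.2]), 0.78)]
control_box side [(array([270.6, 239.3]), 0.75)]
   tri [ 0.5826  0.1047 -0.0037] [np.float64(0.005296069882225274), np.float64(0.005296069882225226)]
keeper scene [(array([310.4, 153.5]), 0.77), (array([338.3, 163.7]), 0.35)]
keeper side [(array([202.8, 228.2]), 0.57), (array([247.8, 173.9]), 0.45)]
   tri [0.4332 0.0979 0.0957] [np.float64(0.0007994267984824235), np.float64(0.0007994267984824236)]
panel_corner scene [(array([338.7, 166. ]), 0.58)]
panel_corner side [(array([212.8, 176. ]), 0.72)]
   tri [0.4899 0.19   0.1451] [np.float64(0.00044489028904753637), np.float64(0.0004448902890474855)]
slot scene [(array([289.6, 178.1]), 0.7)]
slot side [(array([261.1, 198.1]), 0.63)]
   tri [0.5634 0.1022 0.1305] [np.float64(0.002002225358967072), np.float64(0.00200222535896714)]
tongue scene [(array([246. , 157.2]), 0.86), (array([
[... 501 characters left out ...]
, np.float64(0.0029085922812564606)]
dibber scene [(array([418.3, 257.4]), 0.79)]
dibber side [(array([208.3, 165.8]), 0.63)]
   tri [ 0.5356  0.4191 -0.0065] [np.float64(0.004002169734535806), np.float64(0.004002169734535897)]
{'clock': 0.9, 'joints': array([-1.151 ,  0.4231,  1.6299,  0.    ,  1.0886, -0.019 ]), 'joint_velocities': array([-0.0004, -0.0002,  0.0001,  0.0023,  0.0022,  0.0004]), 'tau': array([  0.0015, -55.7324, -28.2148,   0.0001,   0.0005,  -0.    ]), 'eef_pos': array([ 0.2656, -0.5658,  0.2036]), 'orientation': array([0.976 , 0.2177, 0.    , 0.    ]), 'force': array([ 0.3614, -0.4581, -0.1017]), 'ft_torque': array([-0.0191, -0.008 ,  0.0468]), 'width': 0.0853250876971984}
```

View pics/scene0.png

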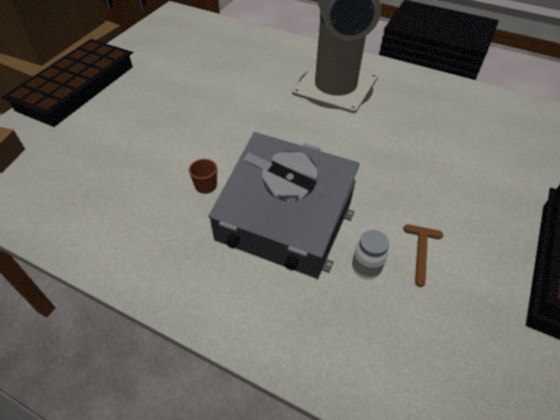

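View pics/side0.png

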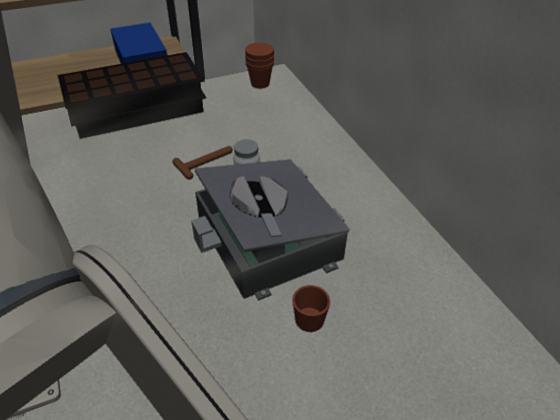

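The scene view shows the box in the middle (panel ajar), the fastener disc at (290,177) with its tongue towards (246,157), the pot at (204,176), the jar at (372,250) and the dibber at (422,255). In the side view the keeper is at (204,235), the tongue tip at (276,236) and the pot at (311,308). Next I'll fit a box model to all the landmarks.

```bash
cat > fit.py <<'E'
from h import *
from scipy.optimize import least_squares
def model(v):
    x,y,t,pa,ca=v; c,s=np.cos(pa),np.sin(pa)
    def pan(q): # panel raise about y axis at (.12,z=.085)
        d=np.array(q)-[.12,0,.085]
        return np.array([.12+c*d[0]+s*d[2],d[1],.085-s*d[0]+c*d[2]])
    tg=[-.03-.118*np.sin(ca),-.118*np.cos(ca),.099]
    Q=dict(control_box=[0,0,0],keeper=[-.15,0,.1],panel_corner=pan([-.095,.095,.095]),slot=pan([-.03,0,.099]),tongue=pan(tg))
    Rz=R.from_euler('z',t).as_matrix()
    return {k:Rz@np.array(q)+[x,y,0] for k,q in Q.items()}
def fit(obs,v0):
    r=lambda v:np.concatenate([[0,0]]+[proj(p,model(v)[k])[0]-px for p,k,px in obs])
    s=least_squares(r,v0,loss="soft_l1",f_scale=3); return s.x,r(s.x)[2:].reshape(-1,2)
def look(names=("scene","side"),v0=(.58,.1,0,.25,.1)):
    obs=[];lab=[]
    for n in names:
        p=arm.capture(n)
        for q in("control_box","keeper","panel_corner","slot","tongue"):
            l=arm.landmark_of(p,q)
            if l: obs.append((p,q,l[0]["pixel"]));lab.append(n+" "+q)
    v,r=fit(obs,v0); print("x y yaw panel cam",np.round(v,4))
    for a,b in zip(lab,r): print("  ",a,np.round(b,1))
    return v
E
python3 - <<'E'
from fit import *
v=look(); v=look()
for k,q in model(v).items(): print(k,q.round(3))
p=arm.capture("scene");print("pot",onz(p,[204,178],.04));print("jar",onz(p,[372,252],.05))
p=arm.capture("side");print("pot",onz(p,[310,319],.0))
E
```

```text
x y yaw panel cam [0.5826 0.1053 0.0456 0.2373 2.313 ]
   scene control_box [-2.1 -1.3]
   scene keeper [ 0.9 -0.8]
   scene slot [ 0.  -0.2]
   scene tongue [93.8 -0.8]
   side control_box [0.2 0. ]
   side keeper [1.2 0.4]
   side panel_corner [-1.  -1.3]
   side slot [ 0.5 -2. ]
   side tongue [ 2.  12.3]
x y yaw panel cam [0.585  0.1078 0.098  0.2126 0.244 ]
   scene control_box [-2.9 -0.9]
   scene keeper [-0.5 -0.4]
   scene panel_corner [3.6 2.3]
   scene slot [-76.1 -86.1]
   scene tongue [0.9 2.2]
   side control_box [-1.3 -1. ]
   side keeper [3.3 0.2]
   side panel_corner [-1.1  0. ]
   side slot [-0.8 -1.2]
   side tongue [-0.7 -0.5]
control_box [0.585 0.108 0.   ]
keeper [0.436 0.093 0.1  ]
panel_corner [0.488 0.194 0.14 ]
slot [0.561 0.105 0.13 ]
tongue [ 0.545 -0.011  0.136]
pot [ 0.58079024 -0.12385953  0.04      ]
jar [0.60703451 0.32562439 0.05      ]
pot [ 5.72922996e-01 -1.30557110e-01  1.11022302e-16]
```

```bash
cat >> fit.py <<'E'
def many(v0=(.584,.106,.07,.22,.2),n=4,fixed=None):
    D={}
    for _ in range(n):
        for nm in("scene","side"):
            p=arm.capture(nm)
            for q in("control_box","keeper","panel_corner","slot","tongue"):
                l=arm.landmark_of(p,q)
                if l: D.setdefault((nm,q),[p,[]])[1].append(l[0]["pixel"])
    obs=[(p,q,np.median(L,0)) for (nm,q),(p,L) in D.items()]
    r=lambda v:np.concatenate([proj(p,model(v)[k])[0]-px for p,k,px in obs])
    s=least_squares(r,v0,loss="cauchy",f_scale=1.5,x_scale=[.01,.01,.05,.05,.1])
    print("x y yaw panel cam",np.round(s.x,4))
    for (k,e) in zip(D,r(s.x).reshape(-1,2)): print("  ",*k,len(D[k][1]),np.round(e,1))
    return s.x
E
python3 - <<'E'
from fit import *
v=many()
for k,q in model(v).items(): print(k,q.round(3))
p=arm.capture("scene");im=p["pixels"].copy()
Rz=R.from_euler('z',v[2]).as_matrix()
B=np.array([[a,b,0] for a,b in((-.12,-.13),(.12,-.13),(.12,.13),(-.12,.13))])
c,s=np.cos(v[3]),np.sin(v[3])
L=[]
for a,b in((-.124,-.132),(.12,-.132),(.12,.132),(-.124,.132)):
    d=a-.12;L.append([.12+c*d+s*.01,b,.085-s*d+c*.01])
out=[]
for nm in("scene","side"):
    p=arm.capture(nm);im=cv2.resize(p["pixels"],None,fx=3,fy=3,interpolation=cv2.INTER_CUBIC)
    for S,col in((B,(0,255,0)),(np.array(L),(0,0,255))):
        cv2.polylines(im,[np.int32(proj(p,(Rz@S.T).T+[v[0],v[1],0])*3+1)],True,col,1)
    for q in model(v).values(): cv2.circle(im,tuple(np.int32(proj(p,q)[0]*3+1)),4,(255,255,0),1)
    cx,cy=(proj(p,model(v)["slot"])[0]*3).astype(int)
    out.append(im[cy-230:cy+300,cx-200:cx+200])
cv2.imwrite("pics/ov.png",np.hstack(out))
E
```

```text
x y yaw panel cam [0.5828 0.1026 0.0429 0.2252 0.1382]
   scene control_box 4 [0. 0.]
   scene keeper 4 [-0.4  1. ]
   scene panel_corner 4 [1.6 3.5]
   scene slot 4 [ 1.  -1.2]
   scene tongue 4 [-2.3 -1.8]
   side control_box 4 [-0.8 -1. ]
   side keeper 4 [0.8 0.5]
   side panel_corner 4 [ 0.7 -0.1]
   side slot 3 [-0.4  0.7]
   side tongue 3 [0.1 0.1]
control_box [0.583 0.103 0.   ]
keeper [0.433 0.096 0.1  ]
panel_corner [0.491 0.194 0.143]
slot [0.56  0.102 0.132]
tongue [ 0.549 -0.016  0.136]
```

View pics/ov.png

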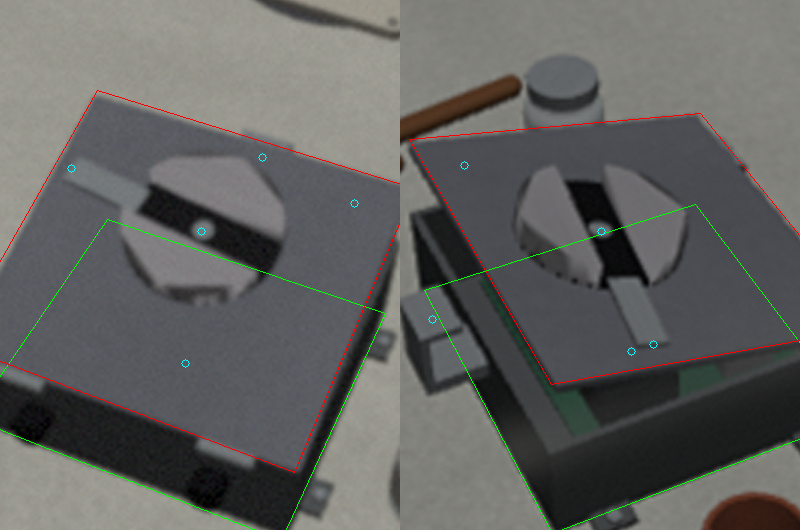

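The overlay matches the image: panel outline, slot centre at (201,231) in the left crop, and tongue, with only the box floor corners hidden. The panel is about 0.225 rad and the cam about 0.14. I'll shut the fingers, rise, and go above the panel corner, rolling so the thin side of the fingers will lie across the slot later.

>>> {"method": "move_arm", "body": {
  "increments": [
    [0,0,0,-5,0],
    [0,5,-5.7,-5,-0.15],
    [0,10,-11,-5,-0.3],
    [0,14,-16,-5,-0.45],
    [0,18,-20.5,-5,-0.6],
    [0,22,-25,-5,-0.75],
    [0,26,-29.5,-5,-0.9],
    [0,30,-34,-5,-1.05],
    [0,34,-38.5,-5,-1.2],
    [0,38,-43,-5,-1.35],
    [0,42,-47.5,-5,-1.5],
    [0,46,-52,-5,-1.65],
    [0,50,-56.5,-5,-1.8],
    [0,52.4,-59.3,-5,-1.95],
    [0,52.4,-59.3,-5,-2.1],
    [0,52.4,-59.3,-5,-2.25],
    [0,52.4,-59.3,-5,-2.4],
    [0,52.4,-59.3,-5,-2.6],
    [0,52.4,-59.3,-5,-2.6],
    [0,52.4,-59.3,-5,-2.6]
  ]
}}

```text
clock: 7.25
eef_pos: [0.4879, 0.1937, 0.2536]
orientation: [0.053, 0.999, 0.0, 0.0]
force: [-0.1, 0.9, 0.4]
width: -0.0006
```

>>> {"method": "move_arm", "body": {
  "increments": [
    [0,0,0,4,0],
    [0,0,0,8,0],
    [0,0,0,10,0],
    [0,0,0,10.7,0],
    [0,0,0,11.4,0],
    [0,0,0,12.1,0],
    [0,0,0,12.8,0],
    [0,0,0,13.5,0],
    [0,0,0,14.2,0],
    [0,0,0,14.8,0],
    [0,0,0,15.2,0],
    [0,0,0,15.5,0],
    [0,0,0,15.7,0],
    [0,0,0,15.8,0]
  ]
}}

```text
clock: 9.0
eef_pos: [0.4879, 0.1937, 0.0955]
orientation: [0.053, 0.999, 0.0, -0.0]
force: [-3.1, 0.3, 4.2]
width: -0.0004
```

>>> {"method": "move_arm", "body": {
  "increments": [
    [0,0,0,0.15,0],
    [0,0,0,0.3,0],
    [0,0,0,0.3,0]
  ]
}}

```text
clock: 9.38
eef_pos: [0.488, 0.1937, 0.0924]
orientation: [0.053, 0.999, 0.0, 0.0]
force: [-1.5, -0.5, 1.1]
width: -0.0001
```

>>> {"method": "move_arm", "body": {
  "increments": [
    [0,0,0,0.2,0],
    [0,0,0,0.4,0],
    [0,0,0,0.4,0]
  ]
}}

```text
clock: 9.75
eef_pos: [0.4881, 0.1937, 0.0881]
orientation: [0.053, 0.999, 0.0, 0.0]
force: [0.0, -0.1, 1.0]
width: -0.0
```

```bash
python3 - <<'E'
from fit import *
print(arm.read_state()["force"],arm.read_state()["eef_pos"])
out=[]
for nm in("scene","side"):
    p=arm.capture(nm);im=cv2.resize(p["pixels"],None,fx=2.5,fy=2.5,interpolation=cv2.INTER_CUBIC)
    cx,cy=(proj(p,[.53,.14,.11])[0]*2.5).astype(int)
    out.append(im[cy-250:cy+250,cx-200:cx+200])
cv2.imwrite("pics/press.png",np.hstack(out))
E
```

```text
[ 0.01187487 -0.13481292  1.02253233] [0.48806162 0.19366413 0.08812747]
```

View pics/press.png

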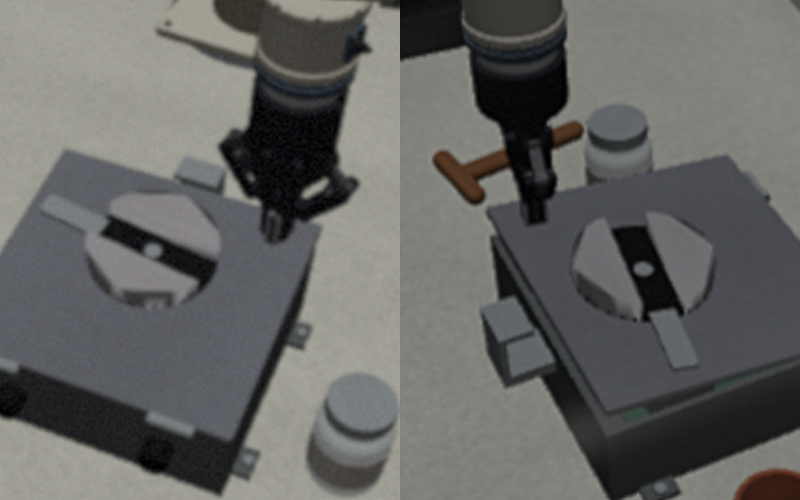

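The fingertips are on the panel at about (275,235), but a sliver of green at (640,412) in the side view shows the panel isn't quite shut. I'll keep pressing until the force climbs.

>>> {"method": "move_arm", "body": {
  "increments": [
    [0,0,0,0.2,0],
    [0,0,0,0.4,0],
    [0,0,0,0.6,0],
    [0,0,0,0.6,0]
  ]
}}

```text
clock: 10.35
eef_pos: [0.4884, 0.1937, 0.082]
orientation: [0.053, 0.999, 0.0, 0.0]
force: [-0.2, 0.8, -0.6]
width: -0.0
```

```bash
python3 - <<'E'
from fit import *
v=many(v0=(.583,.1026,.043,.05,.14),n=2)
E
```

```text
x y yaw panel cam [0.5801 0.1022 0.0559 0.0588 0.1453]
   scene control_box 2 [18.8 26.9]
   scene keeper 2 [-1.1  0. ]
   scene panel_corner 2 [3.  0.9]
   scene slot 2 [-0.4 -1.2]
   scene tongue 2 [-0.4 -2.8]
   side control_box 2 [ 0.7 -0.6]
   side keeper 1 [-0.1 -0.7]
   side panel_corner 2 [-0.   0.6]
   side slot 2 [-2.   0.5]
   side tongue 2 [ 0. -1.]
```

```bash
python3 - <<'E'
from fit import *
s=arm.read_state();print(s["force"],s["eef_pos"],s["width"],s["joints"])
out=[]
for nm in("scene","side"):
    p=arm.capture(nm);im=cv2.resize(p["pixels"],None,fx=4,fy=4,interpolation=cv2.INTER_CUBIC)
    for X,c in(([0,0,0],(0,0,255)),([0,0,.02],(0,255,0)),([0,0,.073],(255,0,0))):
        cv2.circle(im,tuple(np.int32(proj(p,s["eef_pos"]+np.array(X))[0]*4+2)),4,c,1)
    cx,cy=(proj(p,[.53,.14,.11])[0]*4).astype(int)
    out.append(im[cy-260:cy+320,cx-200:cx+200] if nm=="side" else im[cy-330:cy+250,cx-100:cx+300])
cv2.imwrite("pics/press2.png",np.hstack(out))
E
```

```text
[-0.1415362  0.845792   0.0581638] [0.48829712 0.19369737 0.0822027 ] -0.00026823327257339673 [ 3.55077975e-01  4.58524918e-01  1.92837225e+00 -2.16185464e-04
  7.54075016e-01 -1.10954785e+00]
```

View pics/press2.png

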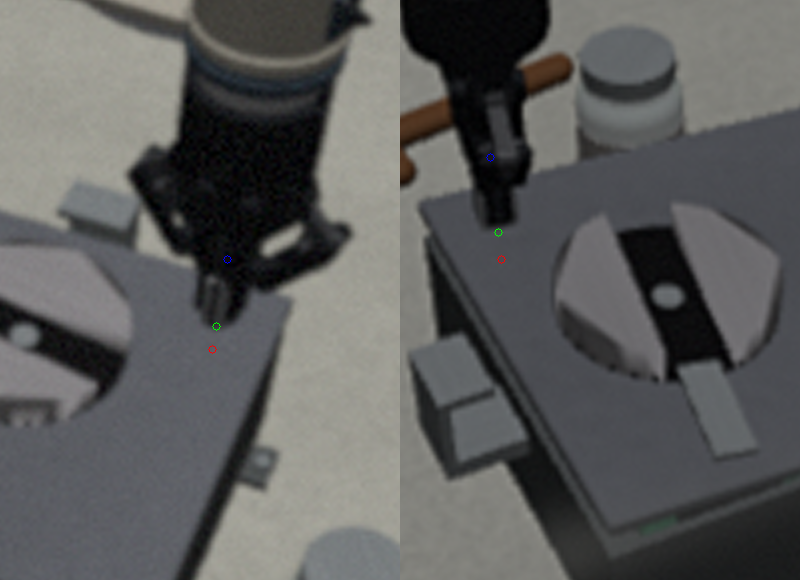

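The picture shows the real fingertips about 20–25 mm above the reported TCP (the red mark lies inside the panel). So the panel stop should come at a reported z of about 0.072. I'll press on until the force rises, which will also calibrate the offset.

>>> {"method": "move_arm", "body": {
  "increments": [
    [0,0,0,0.3,0],
    [0,0,0,0.6,0],
    [0,0,0,0.8,0],
    [0,0,0,0.8,0]
  ]
}}

```text
clock: 12.15
eef_pos: [0.4883, 0.1937, 0.0739]
orientation: [0.053, 0.999, 0.0, 0.0]
force: [-0.4, 1.1, 0.5]
width: -0.0002
```

>>> {"method": "move_arm", "body": {
  "increments": [
    [0,0,0,0.2,0],
    [0,0,0,0.4,0],
    [0,0,0,0.4,0]
  ]
}}

```text
clock: 12.52
eef_pos: [0.4885, 0.1937, 0.0697]
orientation: [0.053, 0.999, 0.0, 0.001]
force: [-0.4, 1.3, 0.4]
width: -0.0002
```

>>> {"method": "move_arm", "body": {
  "increments": [
    [0,0,0,0.2,0],
    [0,0,0,0.4,0],
    [0,0,0,0.4,0]
  ]
}}

```text
clock: 12.9
eef_pos: [0.4885, 0.1937, 0.0671]
orientation: [0.053, 0.999, 0.0, 0.001]
force: [-6.9, -1.4, 19.6]
width: -0.0
```

The solid stop is reached: 20 N at a reported z of 0.067, so the tips are about 26 mm behind the reported TCP. Next I'll hold, lift and re-measure.

>>> {"method": "move_arm", "body": {
  "increments": [
    [0,0,0,0.05,0],
    [0,0,0,0.05,0],
    [0,0,0,-4,0],
    [0,0,0,-9,0],
    [0,0,0,-12,0],
    [0,0,0,-12,0]
  ]
}}

```text
clock: 13.65
eef_pos: [0.4903, 0.1943, 0.1893]
orientation: [0.053, 0.999, 0.001, 0.003]
force: [0.2, -0.6, 0.1]
width: -0.0
```

```bash
python3 - <<'E'
from fit import *
v=many(v0=(.583,.1026,.045,.01,.14),n=4)
for k,q in model(v).items(): print(k,q.round(4))
s=arm.read_state();print(s["eef_pos"],s["orientation"],s["clock"],s["force"])
np.save("v.npy",v)
out=[]
for nm in("scene","side"):
    p=arm.capture(nm);im=cv2.resize(p["pixels"],None,fx=3.5,fy=3.5,interpolation=cv2.INTER_CUBIC)
    Rz=R.from_euler('z',v[2]).as_matrix();sl=model(v)["slot"]
    a=np.linspace(0,6.3,60)
    ci=np.c_[.06*np.cos(a),.06*np.sin(a),0*a+.016]+[sl]
    cv2.polylines(im,[np.int32(proj(p,ci)*3.5+1)],True,(0,0,255),1)
    th=v[2]-np.pi/2-v[4];u=np.array([np.cos(th),np.sin(th),0]);w=np.array([-u[1],u[0],0])
    for sg in(-1,1): cv2.polylines(im,[np.int32(proj(p,[sl-u*.06+w*sg*.019+[0,0,.016],sl+u*.06+w*sg*.019+[0,0,.016]])*3.5+1)],False,(0,255,0),1)
    for X in (sl,sl+.04*u): cv2.circle(im,tuple(np.int32(proj(p,X)[0]*3.5+1)),4,(255,255,0),1)
    cx,cy=(proj(p,sl)[0]*3.5).astype(int); out.append(im[cy-250:cy+250,cx-200:cx+200])
cv2.imwrite("pics/slot.png",np.hstack(out))
E
```

```text
x y yaw panel cam [ 0.5838  0.1033  0.0537 -0.0085  0.1662]
   scene control_box 4 [-0.6  0.1]
   scene keeper 4 [ 0.1 -0.1]
   scene panel_corner 4 [1.3 1.8]
   scene slot 3 [ 0.2 -1.8]
   scene tongue 4 [-0.1 -0.4]
   side control_box 4 [-1.5 -0.7]
   side panel_corner 4 [0.1 0.1]
   side slot 4 [0.3 0.2]
   side tongue 4 [ 0.1 -0.1]
   side keeper 3 [0.6 0.8]
control_box [0.5838 0.1033 0.    ]
keeper [0.434  0.0953 0.1   ]
panel_corner [0.4838 0.1931 0.0932]
slot [0.5537 0.1017 0.0977]
tongue [ 0.5405 -0.0156  0.0976]
[0.48838199 0.19372084 0.18705631] [5.28999126e-02 9.98599662e-01 7.80707496e-05 5.54368886e-04] 16.05 [ 0.59572294 -0.02234373 -0.20460163]
```

View pics/slot.png

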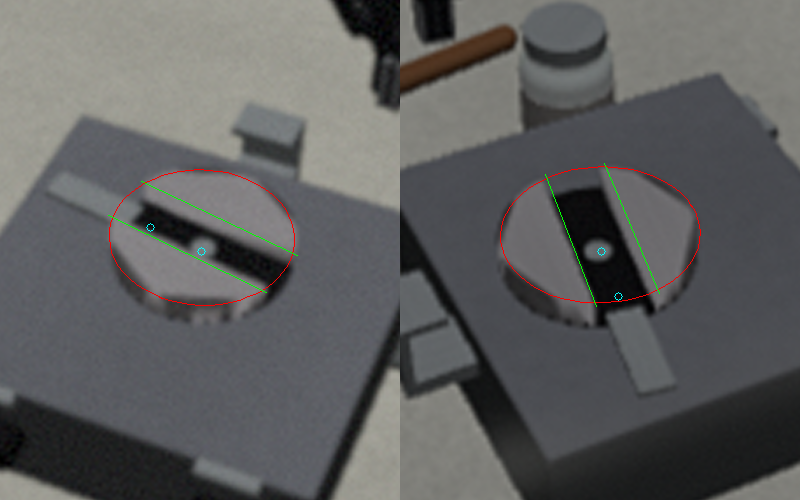

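The overlay fits: the panel is shut, and the disc, slot and axis agree at (201,251). The fingertip goes 40 mm from the axis on the tongue side. First I move over it, then straight down into the slot.

>>> {"method": "move_arm", "body": {
  "increments": [
    [0,-3.5,-6,0,0],
    [0,-7.4,-12.4,0,0],
    [0,-7.4,-12.4,0,0],
    [0,-7.4,-12.4,0,0],
    [0,-7.4,-12.4,4,0],
    [0,-7.4,-12.4,6.5,0],
    [0,-7.4,-12.4,8,0],
    [0,-7.4,-12.4,9,0],
    [0,-7.4,-12.4,10,0],
    [0,-7.4,-12.4,10.7,0],
    [0,-7.4,-12.4,11.1,0],
    [0,-7.4,-12.4,11.1,0]
  ]
}}

```text
clock: 17.65
eef_pos: [0.549, 0.0625, 0.076]
orientation: [0.053, 0.999, 0.0, 0.0]
force: [0.6, 0.5, 0.7]
width: -0.0002
```

Free entry with no force. Next comes the clockwise sweep about the axis (shift 4 sin φ, 4(1−cos φ), roll φ).

>>> {"method": "move_arm", "body": {
  "increments": [
    [0,0.4,0.02,0,0.1],
    [0,0.8,0.08,0,0.2],
    [0,1.18,0.18,0,0.3],
    [0,1.56,0.32,0,0.4],
    [0,1.92,0.49,0,0.5],
    [0,2.26,0.7,0,0.6],
    [0,2.58,0.94,0,0.7],
    [0,2.87,1.21,0,0.8],
    [0,3.13,1.51,0,0.9],
    [0,3.37,1.84,0,1.0]
  ]
}}

```text
clock: 18.9
eef_pos: [0.5182, 0.0839, 0.0767]
orientation: [0.527, 0.85, 0.0, 0.001]
force: [1.5, -3.4, 0.1]
width: 0.0001
```

>>> {"method": "move_arm", "body": {
  "increments": [
    [0,0.4,0.02,0,0.1],
    [0,0.8,0.08,0,0.2],
    [0,1.18,0.18,0,0.3],
    [0,1.56,0.32,0,0.4],
    [0,1.92,0.49,0,0.5],
    [0,2.1,0.6,0,0.55],
    [0,2.26,0.7,0,0.6],
    [0,2.26,0.7,0,0.6]
  ]
}}

```text
clock: 19.9
eef_pos: [0.5147, 0.1063, 0.0769]
orientation: [0.754, 0.657, 0.001, 0.002]
force: [1.1, -6.1, -1.0]
width: -0.0003
```

```bash
python3 - <<'E'
from fit import *
v=many(v0=(.5838,.1033,.0537,0,1.4),n=1)
s=arm.read_state();print(s["eef_pos"],s["orientation"],s["clock"],s["force"])
E
```

```text
x y yaw panel cam [ 0.5806  0.1039  0.042  -0.0087  1.6   ]
   scene control_box 1 [-0.4 -1.6]
   scene keeper 1 [-0.6 -1.6]
   scene panel_corner 1 [-0.8  1.2]
   scene slot 1 [ 2.9 -0.2]
   scene tongue 1 [0.2 0.1]
   side control_box 1 [ 0.9 -0.5]
   side keeper 1 [-0.3 -0.2]
   side panel_corner 1 [-1.1 -1.3]
   side slot 1 [-3.7  0.1]
   side tongue 1 [ 1.1 -0.1]
[0.51473783 0.10624128 0.07699079] [7.54182333e-01 6.56662251e-01 6.75604419e-04 1.80035643e-03] 20.5 [ 1.48433487 -5.95477245 -0.57099864]
```

The cam is close to its stop (vision says about 1.6). I'll push a little further to confirm the stop by force.

>>> {"method": "move_arm", "body": {
  "increments": [
    [0,0.15,0,0,0],
    [0,0.3,0,0,0],
    [0,0.3,0,0,0]
  ]
}}

```text
clock: 20.88
eef_pos: [0.5147, 0.1066, 0.077]
orientation: [0.754, 0.657, -0.001, 0.003]
force: [0.2, -14.9, -0.9]
width: 0.0001
```

It is at the solid stop: 15 N with 0.3 mm of motion. Next I'll back off within the play, lift straight out and retreat up.

>>> {"method": "move_arm", "body": {
  "increments": [
    [0,-0.3,0,0,0],
    [0,-0.6,0,0,0],
    [0,-0.6,0,0,0],
    [0,-0.6,0,-1.5,0],
    [0,-0.6,0,-4,0],
    [0,-0.6,0,-9,0],
    [0,-0.6,0,-14,0],
    [0,-12,0,-14,0],
    [0,-18,0,-14,0],
    [0,-18,0,-14,0],
    [0,-18,0,-14,0],
    [0,-18,0,-14,0]
  ]
}}

```text
clock: 22.38
eef_pos: [0.4901, -0.0707, 0.2187]
orientation: [0.754, 0.657, -0.0, 0.003]
force: [0.0, -0.2, -0.2]
width: 0.0002
```

```bash
python3 - <<'E'
from fit import *
v=many(v0=(.5838,.1033,.0537,0,1.5),n=3)
s=arm.read_state();print(s["eef_pos"],s["clock"],s["force"],s["joint_velocities"])
p=arm.capture("side");cv2.imwrite("pics/end_side.png",p["pixels"])
q=arm.capture("scene");cv2.imwrite("pics/end.png",cv2.resize(np.hstack([q["pixels"][60:320,150:480],p["pixels"][60:320,100:430]]),None,fx=1.2,fy=1.2))
E
```

```text
x y yaw panel cam [0.5829 0.1018 0.0488 0.0044 1.5728]
   scene control_box 3 [-0.9 -0.8]
   scene keeper 3 [-1.   0.4]
   scene panel_corner 3 [0.8 1.4]
   scene slot 3 [ 1.1 -2.7]
   scene tongue 3 [-0.2  0.1]
   side control_box 3 [ 0.  -0.5]
   side keeper 3 [0.8 0.6]
   side panel_corner 3 [ 0.1 -0.5]
   side slot 3 [-0.6  0.2]
   side tongue 3 [-0.4 -0. ]
[ 0.4898884  -0.07094061  0.21795331] 24.175 [-0.06164504 -0.1288702   0.06912922] [ 9.95453205e-05  3.23315986e-04 -1.10991613e-04 -1.92924517e-03
 -7.63354269e-04  1.83155758e-04]
```

View pics/end.png

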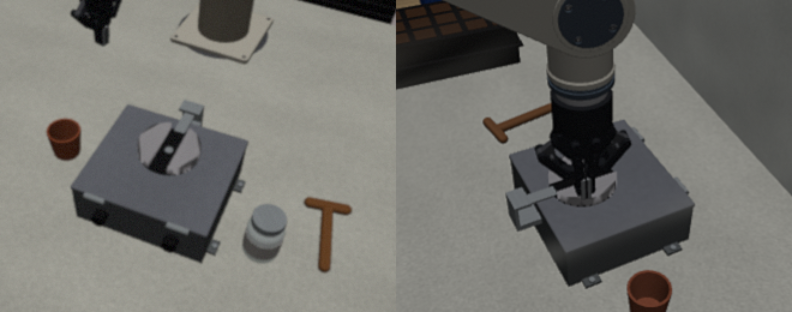

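The final picture shows the tongue under the keeper (scene view, about (188,118)), the panel flat, pot, jar and dibber in place, and the hand high and clear. I'm handing in.

```bash
python3 -c "
from bench import arm; print(arm.close_job())"
```

```text
the job is handed in; nothing more can be done
None
```

The panel is shut and the fastener is locked. I pressed the panel down near its front-left corner until it hit the stop at about 20 N. I then set the shut fingertips in the slot, 40 mm from the axis, and turned the fastener clockwise to its stop, which showed as 15 N with only 0.3 mm of movement. After that I lifted the hand clear and handed in at about 24 s.

**Last checks:** the camera fit gave the panel at 0.004 rad and the cam at 1.573 rad. The tongue is under the keeper, and the force on the hand is about zero. The pot, jar and dibber look unmoved in the pictures; I did not measure their positions again.

**Disagreements:**
- **Fingertips:** the real tips were about 26 mm behind the reported TCP. The first presses therefore stopped short, and I corrected for the offset using the picture and the panel stop.
- **Vision:** some early network detections were outliers, which I handled with medians and a robust fit.

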